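# Set the turret stop of the spring tester and check a spring at its loaded length

### The job

The turret stop of the lever spring tester has been left on the wrong screw: turn it round, click by click, until its third-tallest stop screw has clicked in under the ram's stop arm. Then press the lever down until the arm lands on that screw, so that the spring is squeezed to its loaded length with the pointer at the reference mark, and keep it there for two seconds while the load reading settles. Ease the lever back up without letting it fly, and leave the turret on that screw and the loose things around the tester where they are.

Things in the scene. Friction and masses are not known exactly. Their poses are not given: they have to be found in the camera images.
- tester: lever spring tester, bolted down: grey base 250 x 325 x 40 mm (x -110 to +140, y -115 to +210), white head (x -35 to 115, 70 mm wide, 205 to 290 mm high) on a column behind. Origin: on the bench under the ram's axis; +x to the column, -x front, +y to the turret, -y to the lever. On the base: low readout box at the front (68 mm high), detent housing at x 85 to 127, y 110 to 140 (76 mm high)
- turret_axis (a point): centre of the turret at its disc's top face, 77 mm above the bench, at x 0, y 125 mm in the tester's frame. Dark steel disc 155 mm across on a vertical axis, with six upright steel stop screws, 14 mm thick, on a 60 mm radius, 60 degrees apart, each with a lock nut 24 mm across and 9 mm high at its foot; the hub in the middle (20 mm radius) is 20 mm high
- turret (a joint): angle of the turret in rad, counter-clockwise from above positive, turns both ways; 0 or a whole turn when the third-tallest screw is under the stop arm. It turns when a screw is pushed sideways round the axis (about 6 N). A detent holds it every 1.047 rad with one screw under the arm; past half way between two clicks it runs on by itself to the next
- stop1 (a point): top of the tallest stop screw, 63 mm above the disc. Counter-clockwise from above the screws get shorter by 7 mm each, stop1 to stop6, and then comes stop1 again
- stop2 (a point): top of the second-tallest stop screw, 56 mm above the disc
- stop3 (a point): top of the third-tallest stop screw, 49 mm above the disc: the one wanted
- stop4 (a point): top of the fourth stop screw, 42 mm above the disc
- stop5 (a point): top of the fifth stop screw, 35 mm above the disc
- stop6 (a point): top of the shortest stop screw, 28 mm above the disc
- stop_pad (a point): centre of the underside of the landing pad on the ram's stop arm (20 mm wide, 16 mm thick), which reaches from the ram over the nearest screw, 60 mm from the turret axis; 150 mm above the bench while the ram is up
- ram (a joint): travel of the ram downwards in m, 0 up, 0.048 at most; its rod sticks out of the head to 355 mm high. With it go the stop arm, the pointer and the top of the spring under test (80 mm long, 38 mm wide, standing captive below). It lands at 0.010 on the tallest screw, 7 mm lower on each shorter one: 0.024 on the third
- lever (a joint): angle of the lever in rad, 0 up, growing as its grip is pressed down; geared to the ram, 30 mm a rad, so 0.8 on the third-tallest screw. A spring returns it: it takes about 2 N at the grip to start it and 8 N at 0.8 rad; then the stop arm lands on the screw and it goes no further. Let go, it flies back up
- grip (a point): middle of the lever's black T-grip, a bar 24 mm thick and 85 mm long lying along the tester's y, 190 mm from the lever's pivot; starts 314 mm above the bench with the lever pointing to the front and 0.40 rad upwards, and comes down to 166 mm at 0.8 rad; pressed from above
- lever_pivot (a point): point on the lever's pivot axis (parallel to the tester's y), level with the middle of the grip, 240 mm above the bench
- spare_spring: loose steel coil spring standing upright, 38 mm wide, 80 mm high; bystander; origin under its centre
- bearing_ring: loose steel bearing ring lying flat, 90 mm across, 26 mm high; bystander; origin under its centre
- caliper: loose caliper lying flat, 200 mm long, 10 mm high; bystander; origin under its beam's middle, x along the beam
- reference_mark (a point): fixed mark clamped on the upright rule beside the ram, on the lever side; the ram's pointer is level with it when the ram is 24 mm down

How it is judged:
On the way, in this order (a step that is already met when the one before it is completed fails the run):
1. the third-tallest screw has clicked in under the stop arm, with the ram up (horizontal distance between stop3 and stop_pad below 0.005 m and value of joint ram below 0.004 m), for 0.3 s.
2. the lever is held down with the stop arm on that screw, the pointer at the reference mark (value of joint ram between 0.0218 and 0.0275 m and horizontal distance between stop3 and stop_pad below 0.006 m), for 1.5 s.
3. the lever is back up (value of joint ram below 0.003 m), for 0.2 s.
At the end, for the whole second after the job is handed in: The third-tallest screw stands still under the stop arm's pad (within 5 mm), the ram and lever are fully up (ram within 3 mm) after the spring was held at its mark (ram 21.8 to 27.5 mm down) for at least 1.5 s (horizontal distance between stop3 and stop_pad below 0.005 m and value of joint ram below 0.003 m and velocity of joint turret between -0.1 and 0.1 rad/s); the robot touches nothing.
It fails at once if the spring is pressed clearly past its reference mark (value of joint ram above 0.0295 m).
It fails at once if the lever flies back up (velocity of joint lever below -2.5 rad/s).
It fails at once if the spare spring is disturbed (distance of spare_spring from where it was at the start of the episode above 0.03 m or angle between spare_spring's own z axis and vertical above 0.5 rad).
It fails at once if the bearing ring is disturbed (distance of bearing_ring from where it was at the start of the episode above 0.03 m).
It fails at once if the caliper is disturbed (distance of caliper from where it was at the start of the episode above 0.03 m).
It also fails if it takes over 72 s, if anything falls off the work surface, if the arm or the gripper's body presses on something with over 40 N, if the wrist force passes 120 N, or if a joint passes its speed limit or range.

### The arm

A 6-joint arm with a two-finger parallel gripper is mounted at the origin on the work surface. World frame = base frame: x ahead of the robot, y to its left, z up, the work surface at z = 0. Lengths are in m, angles in rad, forces in N, time in s.
With the tool pointing down it reaches from about 0.3 to 1 m from the base axis. Payload 5.1 kg.
Tool frame: the origin (TCP) lies on the centre line of the jaws, within the pads' length; the fingertips stand 11 mm ahead of it and the grasp point (between the pads) lies 8 mm behind it; z points along the fingers, y is the line along which they close (so a half turn about z gives the same grasp; the last joint's range is limited). The gripper opens to 95 mm and grips with 3 to 60 N. Pads are 20 mm wide; open, the fingers measure 119 mm over their backs; the gripper's body (75 mm by 180 mm) begins 59 mm behind the grasp point.
Start: joints at [1.112, 0.124, 1.65, -0, 1.367, -0.083], TCP at [0.239, 0.605, 0.226] pointing down, gripper open.
Joint ranges: [-2.61, 2.61], [-1.02, 2.33], [0.03, 2.71], [-1.35, 4.49], [0.32, 2.68], [-2.91, 2.91]. Speed limits (rad/s): [2.57, 2.57, 3.14, 3.14, 3.14, 3.14].

### API

Orientations are given as a rotation vector (axis times angle).
In Python, from bench import robot, optics, ticket gives the robot as it stands. The module is installed in compiled form; this text tells all that it offers.
- The arm moves only by the tool servo_tool, never from a script. Its argument "deltas" is a list of rows, each a list of 7 numbers: the turn, a rotation vector about the tool's x, y, z in units of 60 degrees (1.0 is 60 degrees), then the shift along the tool's x, y, z in units of 120 mm (1.0 is 120 mm), then the opening in per cent of the stroke, from 0 (shut) to 100 (fully open). A call has 1 to 20 rows; each row is the pose to reach, as a shift and turn from the pose commanded when the call began, along the tool's axes at that moment; what a row does not reach only later rows make up. A row lasts 1/8 s, in which the tool goes at most 62.5 mm and 10.7 degrees, less where a joint would pass 70% of its speed; a pose out of reach is approached as far as the arm can. A call with a number of a shift or a turn outside -1 to 1 is refused whole. A call with a gripper value outside its range is refused whole. The fingers move at their own pace and stop on an object; "newtons" is the grip in N (left out, the last holds). Time passes only in rows, so rows that repeat a pose let the fingers close. It gives the time, the measured TCP pose, the force, the opening and the grip force at its end, in the units of the state.
- robot.observe(): the state, without advancing time (a new reading comes with each control period).
- optics.get_image(name): name is "scene" or "top" or "wrist"; returns a dict with "img" (384x512x3 uint8, red, green, blue), "fx", "fy", "cx", "cy" (pixels), "origin" and "orientation" of the camera in the world. Camera axes: x right, y up, looking along -z (the intrinsics and any distortion apply to the point x, -y, -z); pixel columns grow to the right and rows downward; lengths in m; the calibration is good to about 2 mm. A picture is of the moment at which its call begins. There is no depth.
- ticket.job_done(): hands the job in; it is judged then, once.
The state is a dict: "time_s": time; "joint_pos": joint angles; "dq": joint speeds; "joint_torque": joint torques, N m; "tool_pos": TCP position; "ee_rot": TCP orientation; "ft_force": force on the tool from outside, world axes, zero at the start; "moment": the same for the moment, N m; "opening": opening from 0.0 (shut) to 1.0 (fully open); "gripper_force": force on a finger pad.
Only numpy, scipy, OpenCV 4.12 (cv2) and the standard library are available. Lean on these libraries where they do the work, as an engineer would, in place of code of your own. Each camera call takes 0.05 s, during which the arm holds its last target. There are 200 camera calls.

## Working session

There is one attempt and no reset: what is moved stays moved. The work goes in short steps, Python scripts to look and compute and a tool call to move; the robot and the scene stay as the last step left them, time stands still between calls to the robot, and variables do not carry over. Pictures are saved under pics/ and viewed, at most 12 in all, crops included, and the job is handed in when it is done.

Besides the shell and the picture viewer there is one more tool, called after ">>>" in YAML: its name, and indented under it one key for each argument. servo_tool: Moves the arm, as the interface text tells. Its arguments: {"type":"object","properties":{"deltas":{"type":"array"},"newtons":{"type":"number"}},"required":["deltas"]}

```bash
mkdir -p pics
cat > h.py <<'E'
from bench import robot, optics, ticket
import numpy as np, cv2
from scipy.spatial.transform import Rotation as R
def shot(n,f):
    d=optics.get_image(n); cv2.imwrite(f'pics/{f}.png',d['img'][:,:,::-1]); np.save(f'pics/{f}.npy',d,allow_pickle=True); return d
def load(f): return np.load(f'pics/{f}.npy',allow_pickle=True).item()
def rot(d):
    o=np.array(d['orientation'],float); return o if o.shape==(3,3) else (R.from_rotvec(o).as_matrix() if o.size==3 else R.from_quat(o).as_matrix())
def ray(d,u,v):
    return rot(d)@np.array([(u-d['cx'])/d['fx'],-(v-d['cy'])/d['fy'],-1.0])
def onz(d,u,v,z):
    r=ray(d,u,v); o=np.array(d['origin']); return o+r*(z-o[2])/r[2]
def proj(d,p):
    c=rot(d).T@(np.array(p)-d['origin']); return d['cx']-d['fx']*c[0]/c[2], d['cy']+d['fy']*c[1]/c[2]
def tri(a,b):
    # a,b=(d,u,v): closest point of two rays
    A=[];B=[]
    for d,u,v in (a,b):
        r=ray(d,u,v); r/=np.linalg.norm(r); P=np.eye(3)-np.outer(r,r); A.append(P);B.append(P@d['origin'])
    return np.linalg.lstsq(np.vstack(A),np.hstack(B),rcond=None)[0]
E
python3 - <<'E'
from h import *
for n in ('scene','top'):
    d=shot(n,n+'0'); print({k:d[k] for k in d if k!='img'})
print(robot.observe())
E
```

```text
{'fx': 494.1197279084579, 'fy': 494.1197279084579, 'cx': 258.0262034506462, 'cy': 195.8144832284047, 'origin': array([1.32011524, 0.47332272, 1.02856971]), 'orientation': array([0.45837927, 0.88488445, 1.99215035])}
{'fx': 359.94939326092197, 'fy': 359.94939326092197, 'cx': 255.53203021429732, 'cy': 193.1499509171319, 'origin': array([ 0.48104727, -0.02121597,  1.19338919]), 'orientation': array([ 0.06646681, -0.07125665, -1.56310183])}
{'time_s': 0.1, 'joint_pos': array([ 1.11240130e+00,  1.24440264e-01,  1.65153348e+00,  6.82517976e-07,
        1.36745837e+00, -8.25946025e-02]), 'dq': array([ 8.90511519e-04, -1.42732776e-03, -2.05769226e-03,  2.11005083e-05,
       -1.20394128e-03, -3.68505768e-05]), 'joint_torque': array([ 2.47863579e-05, -4.18884158e+01, -3.61095786e+01,  7.77084846e-02,
        4.62174579e-02, -7.87411864e-05]), 'tool_pos': array([0.23834127, 0.60413638, 0.22451203]), 'ee_rot': array([-5.86746498e-01, -3.08581158e+00,  2.78363319e-03]), 'ft_force': array([-0.78836991,  0.44757188, -0.38895326]), 'moment': array([-0.00697624, -0.03423716,  0.03374134]), 'gripper_force': 0.0, 'opening': 0.9972072543736231}
```

View pics/scene0.png

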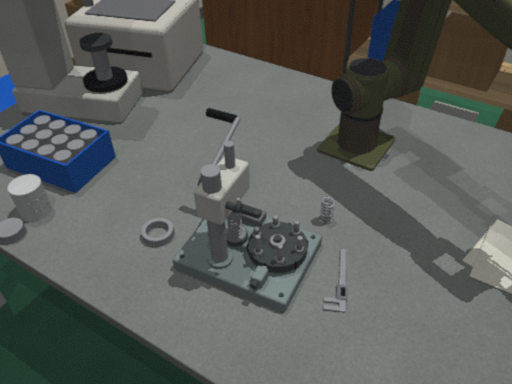

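View pics/top0.png

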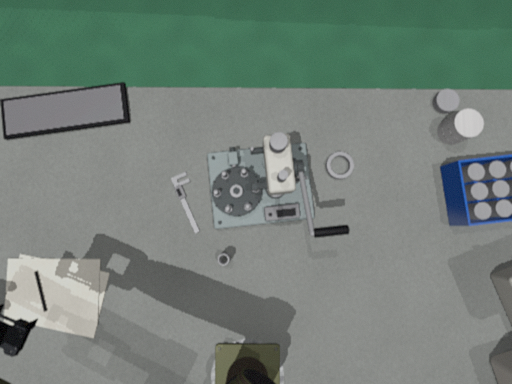

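The scene view shows the tester near (245,235) with its lever to the far left. In the top view the turret is at (237,190), the grip at (331,231), the spring at (223,259), the ring at (340,165) and the caliper at (186,205). I'll enlarge both.

Run:
```python
from h import *
a=load('top0')['img'][125:255,195:355]; b=load('scene0')['img'][180:310,165:335]
A=cv2.resize(a,None,fx=5,fy=4.6,interpolation=3)
cv2.imwrite('pics/c1.png',cv2.resize(a,None,fx=4.6,fy=4.6,interpolation=2)[:,:,::-1])
cv2.imwrite('pics/c2.png',cv2.resize(b,None,fx=4.6,fy=4.6,interpolation=2)[:,:,::-1])
```

```text
(no output)
```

View pics/c1.png

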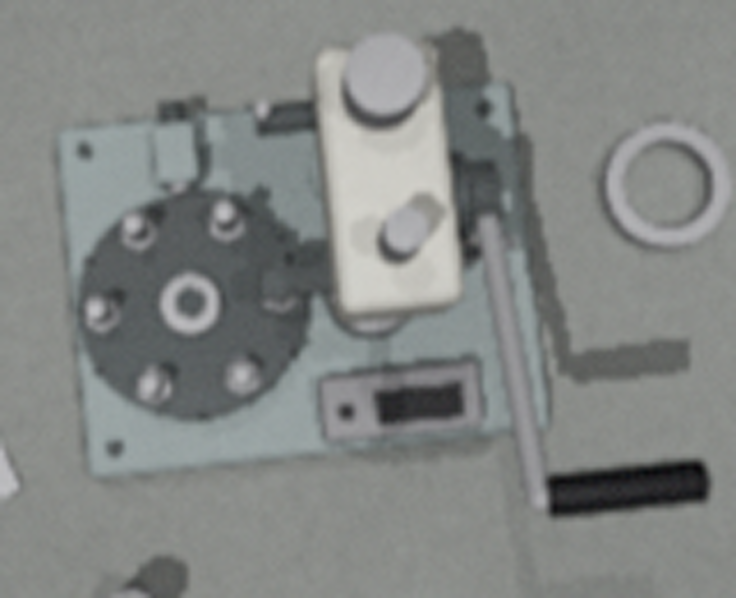

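View pics/c2.png

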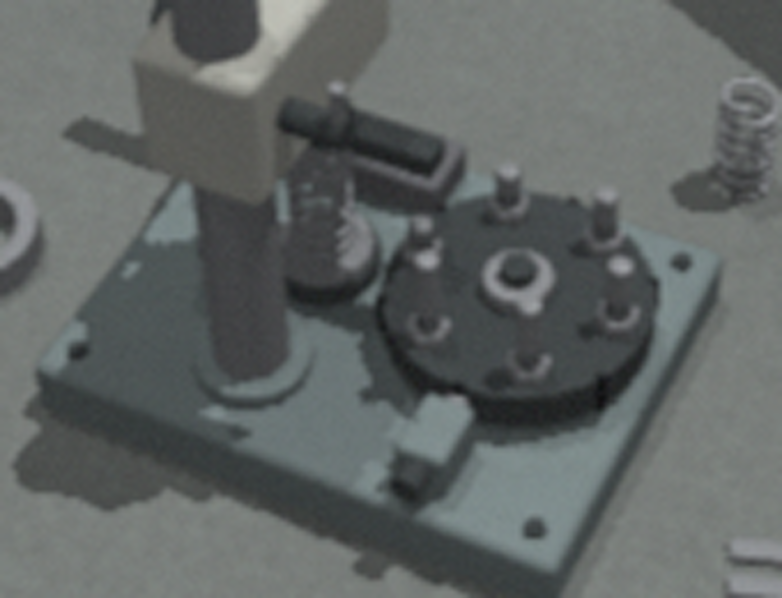

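The crops show the base corners, six screws and the grip. Judging by shaft length, the tallest screw is far right in the top crop (225,217). The heights fall counter-clockwise, so the wanted one would be at the left (98,312), 180° from the arm. I'll check this by triangulating.

Run:
```python
from h import *
t=load('top0'); s=load('scene0')
T=lambda p:(t,p[0]/4.6+195-.4,p[1]/4.6+125-.4); S=lambda p:(s,p[0]/4.6+165-.4,p[1]/4.6+180-.4)
W=np.array([onz(*T(p),.04) for p in [(92,476),(57,130),(512,85),(550,430)]])[:,:2]
M=np.array([(-.11,.21),(.14,.21),(.14,-.115),(-.11,-.115)])
mc,wc=M.mean(0),W.mean(0); a=M-mc; b=W-wc
yaw=np.arctan2((a[:,0]*b[:,1]-a[:,1]*b[:,0]).sum(),(a*b).sum())
Rm=np.array([[np.cos(yaw),-np.sin(yaw)],[np.sin(yaw),np.cos(yaw)]]); o=wc-Rm@mc
print('yaw',yaw,'org',o,'res',(W-(M@Rm.T+o)).round(4).tolist())
inv=lambda p:Rm.T@(p[:2]-o)
for n,a,b in [('A',(225,217),(428,260)),('B',(133,233),(530,303)),('C',(98,312),(620,265)),('D',(152,387),(605,195)),('E',(243,378),(508,172)),('hub',(190,303),(518,270))]:
    p=tri(T(a),S(b)); print(n,p.round(4),'tester',inv(p).round(4))
# grip: top view mask at z 0.314
g=t['img'].max(2)[215:245,312:360]<45
v,u=np.nonzero(g); u=u+312;v=v+215
p=onz(t,u.mean(),v.mean(),.314); print('grip',p,inv(p),u.min(),u.max(),v.min(),v.max())
for n,px,z in [('spring',(223,259),.08),('ring',(340,165),.013)]: print(n,onz(t,*px,z).round(3),inv(onz(t,*px,z)).round(3))
```

```text
yaw 0.10790051357767566 org [ 0.59866612 -0.08897259] res [[0.0032, -0.0026], [-0.0024, -0.0008], [-0.0028, 0.0008], [0.0021, 0.0027]]
A [0.6375 0.012  0.1351] tester [0.0495 0.0962]
B [0.6283 0.071  0.1271] tester [0.0467 0.1559]
C [0.5764 0.0947 0.1222] tester [-0.0024  0.185 ]
D [0.5285 0.0591 0.1151] tester [-0.0538  0.1548]
E [ 5.352e-01 -1.000e-04  1.077e-01] tester [-0.0535  0.0952]
hub [0.5855 0.0365 0.093 ] tester [0.0004 0.1261]
grip [ 0.46865105 -0.21011972  0.314     ] [-0.14230545 -0.10644109] 315 347 226 236
spring [0.376 0.074 0.08 ] [-0.203  0.186]
ring [ 0.681 -0.304  0.013] [ 0.058 -0.223]
```

>>> servo_tool:
  deltas:
    - [0,0,0,-0.33,-0.23,0,42]
    - [0,0,0,-0.67,-0.47,0,42]
    - [0,0,0,-1,-0.7,0,42]
    - [0,0,0,-1,-0.7,0,42]

```text
time_s: 0.6
tool_pos: [0.3206, 0.4803, 0.2252]
ee_rot: [-0.593, -3.085, 0.001]
ft_force: [-0.3, 0.1, -1.0]
opening: 0.638
gripper_force: 0.0
```

>>> servo_tool:
  deltas:
    - [0,0,0,-0.33,-0.23,0,42]
    - [0,0,0,-0.67,-0.47,0,42]
    - [0,0,0,-1,-0.7,0,42]
    - [0,0,0,-1,-0.7,0,42]

```text
time_s: 1.1
tool_pos: [0.4011, 0.3591, 0.2254]
ee_rot: [-0.592, -3.085, 0.0]
ft_force: [-0.7, 0.4, -0.0]
opening: 0.421
gripper_force: 0.0
```

>>> servo_tool:
  deltas:
    - [0.0,0,0.17,-0.33,-0.23,0,42]
    - [0,0,0.33,-0.67,-0.47,0,42]
    - [0,0,0.5,-1,-0.7,0,42]
    - [0,0,0.67,-1,-0.7,0,42]
    - [0,0,0.83,-1,-0.7,0,42]
    - [0,0,1,-1,-0.7,0,42]
    - [0,0,1,-1,-0.7,0,42]

```text
time_s: 1.98
tool_pos: [0.4805, 0.2395, 0.2254]
ee_rot: [-2.046, -2.383, 0.0]
ft_force: [1.2, 0.2, -0.1]
opening: 0.42
gripper_force: 0.0
```

```bash
cat >> h.py <<'E'
def go(target):
    s=robot.observe(); Rt=R.from_rotvec(s['ee_rot']).as_matrix(); d=np.array(target)-s['tool_pos']
    print('t',s['time_s'],'pos',s['tool_pos'].round(4),'yaw_x',np.degrees(np.arctan2(Rt[1,0],Rt[0,0])).round(2),'q',s['joint_pos'].round(2),'op',round(s['opening'],3),'f',s['ft_force'].round(1))
    print('units',(Rt.T@d/.12).round(3)); return Rt
E
python3 -c "
from h import *
go([.5787,.0950,.165])"
```

```text
t 1.975 pos [0.4805 0.2395 0.2254] yaw_x 98.68 q [ 0.36 -0.13  1.9   0.    1.37  0.21] op 0.42 f [ 1.2  0.2 -0.1]
units [-1.314  0.627  0.502]
```

>>> servo_tool:
  deltas:
    - [0,0,0,-0.35,0.2,0.1,42]
    - [0,0,0,-0.7,0.42,0.2,42]
    - [0,0,0,-1,0.63,0.3,42]
    - [0,0,0.04,-1,0.63,0.3,42]

```text
time_s: 2.48
tool_pos: [0.5742, 0.1293, 0.1879]
ee_rot: [-2.1, -2.334, 0.003]
ft_force: [0.6, 0.7, -0.5]
opening: 0.42
gripper_force: 0.0
```

```bash
python3 -c "
from h import *
go([.5787,.0950,.165])"
```

```text
t 2.475 pos [0.5742 0.1293 0.1879] yaw_x 96.05 q [0.13 0.02 1.83 0.   1.3  0.02] op 0.42 f [ 0.6  0.7 -0.5]
units [-0.288  0.008  0.191]
```

>>> servo_tool:
  deltas:
    - [0,0,0,-0.15,0,0.1,42]
    - [0,0,0,-0.285,0.01,0.19,42]
    - [0,0,0,-0.285,0.01,0.19,42]

```text
time_s: 2.85
tool_pos: [0.5772, 0.0957, 0.165]
ee_rot: [-2.1, -2.334, 0.003]
ft_force: [0.6, 0.6, 0.2]
opening: 0.422
gripper_force: 0.0
```

```bash
python3 -c "
from h import *
go([.5787,.0950,.111]); d=shot('wrist','w1'); print({k:d[k] for k in d if k!='img'}); print(proj(d,[.5787,.0950,.126]))"
```

```text
t 2.85 pos [0.5772 0.0957 0.165 ] yaw_x 96.05 q [ 0.07  0.03  1.85 -0.    1.26 -0.03] op 0.422 f [0.6 0.6 0.2]
units [-0.007  0.013  0.45 ]
{'fx': 304.42346153491104, 'fy': 304.42346153491104, 'cx': 250.56920470777217, 'cy': 198.3216088160596, 'origin': array([0.56917373, 0.1785375 , 0.32462483]), 'orientation': array([-0.29589898, -0.01234722,  0.10514879])}
(np.float64(252.46277512621103), np.float64(230.2277649936858))
```

View pics/w1.png

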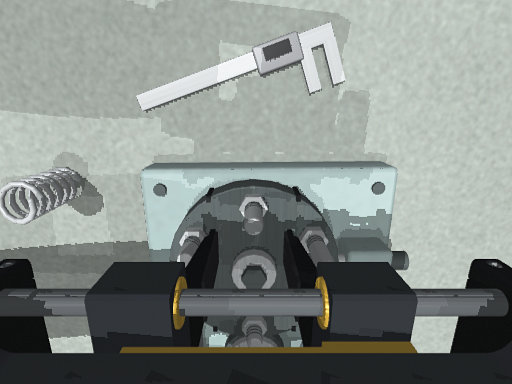

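The wrist view shows the wanted screw's top at (255,228), between the open fingers and within 3 px of the prediction. I'll descend and drag it one click counter-clockwise.

>>> servo_tool:
  deltas:
    - [0,0,0,0,0.01,0.2,42]
    - [0,0,0,0,0.01,0.45,42]
    - [0,0,0,0,0.01,0.45,42]
    - [0,0,-0.125,-0.004,-0.055,0.45,42]
    - [0,0,-0.25,-0.017,-0.12,0.45,42]
    - [0,0,-0.375,-0.038,-0.18,0.45,42]
    - [0,0,-0.5,-0.067,-0.24,0.45,42]
    - [0,0,-0.625,-0.103,-0.295,0.45,42]
    - [0,0,-0.75,-0.146,-0.345,0.45,42]
    - [0,0,-0.875,-0.196,-0.39,0.45,42]
    - [0,0,-1,-0.25,-0.425,0.45,42]
    - [0,0,-1,-0.25,-0.425,0.45,42]
    - [0,0,-1,-0.25,-0.425,0.45,42]

```text
time_s: 4.53
tool_pos: [0.5314, 0.0617, 0.114]
ee_rot: [0.653, 3.071, 0.001]
ft_force: [0.4, 0.4, 0.2]
opening: 0.42
gripper_force: 0.0
```

Run:
```python
from h import *
go([.5852-.0583,.0353+.0241,.165]); d=shot('scene','s1'); cv2.imwrite('pics/c3.png',cv2.resize(d['img'][160:310,165:335],None,fx=4,fy=4,interpolation=2)[:,:,::-1])
```

```text
t 4.525 pos [0.5314 0.0617 0.114 ] yaw_x 155.98 q [ 0.02 -0.03  2.01  0.    1.16 -1.14] op 0.42 f [0.4 0.4 0.2]
units [ 0.026 -0.033 -0.425]
```

View pics/c3.png

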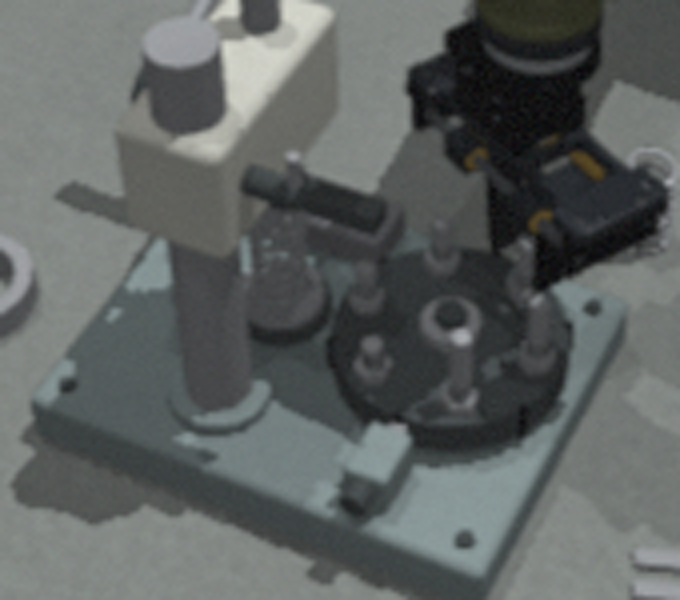

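The turret advanced one click: in this crop the tallest screw is at (460,340) and the second-tallest at (538,305), on the free side. The fingers are unloaded. I'll lift and go back for the next screw.

>>> servo_tool:
  deltas:
    - [0,0,0,0,0,-0.2,42]
    - [0,0,0,0,0,-0.43,42]
    - [0,0,0,0,0,-0.43,42]
    - [0,0,0.167,-0.02,0.07,-0.43,42]
    - [0,0,0.333,-0.05,0.14,-0.43,42]
    - [0,0,0.5,-0.1,0.21,-0.43,42]
    - [0,0,0.667,-0.15,0.28,-0.43,42]
    - [0,0,0.833,-0.2,0.35,-0.43,42]
    - [0,0,1,-0.247,0.414,-0.43,42]
    - [0,0,1,-0.247,0.414,-0.43,42]
    - [0,0,1,-0.247,0.414,-0.43,42]

```text
time_s: 5.95
tool_pos: [0.5773, 0.0947, 0.1634]
ee_rot: [-2.097, -2.338, 0.002]
ft_force: [-0.2, 0.0, -1.1]
opening: 0.422
gripper_force: 0.0
```

```bash
python3 -c "
from h import *
go([.5787,.0950,.111])"
```

```text
t 5.95 pos [0.5773 0.0947 0.1634] yaw_x 96.2 q [ 0.07  0.03  1.86 -0.    1.26 -0.04] op 0.422 f [-0.2  0.  -1.1]
units [0.001 0.013 0.437]
```

Same state as before, so I'll run the second click and the return in sequence.

>>> servo_tool:
  deltas:
    - [0,0,0,0,0.01,0.2,42]
    - [0,0,0,0,0.01,0.44,42]
    - [0,0,0,0,0.01,0.44,42]
    - [0,0,-0.125,-0.004,-0.055,0.44,42]
    - [0,0,-0.25,-0.017,-0.12,0.44,42]
    - [0,0,-0.375,-0.038,-0.18,0.44,42]
    - [0,0,-0.5,-0.067,-0.24,0.44,42]
    - [0,0,-0.625,-0.103,-0.295,0.44,42]
    - [0,0,-0.75,-0.146,-0.345,0.44,42]
    - [0,0,-0.875,-0.196,-0.39,0.44,42]
    - [0,0,-1,-0.25,-0.425,0.44,42]
    - [0,0,-1,-0.25,-0.425,0.44,42]
    - [0,0,-1,-0.25,-0.425,0.44,42]

```text
time_s: 7.58
tool_pos: [0.5309, 0.0597, 0.1126]
ee_rot: [0.653, 3.071, 0.001]
ft_force: [0.2, 0.1, -0.8]
opening: 0.424
gripper_force: 0.0
```

>>> servo_tool:
  deltas:
    - [0,0,0,0,0,-0.2,42]
    - [0,0,0,0,0,-0.43,42]
    - [0,0,0,0,0,-0.43,42]
    - [0,0,0.167,-0.02,0.07,-0.43,42]
    - [0,0,0.333,-0.05,0.14,-0.43,42]
    - [0,0,0.5,-0.1,0.21,-0.43,42]
    - [0,0,0.667,-0.15,0.28,-0.43,42]
    - [0,0,0.833,-0.2,0.35,-0.43,42]
    - [0,0,1,-0.247,0.414,-0.43,42]
    - [0,0,1,-0.247,0.414,-0.43,42]
    - [0,0,1,-0.247,0.414,-0.43,42]

```text
time_s: 8.95
tool_pos: [0.577, 0.0929, 0.1622]
ee_rot: [-2.097, -2.338, 0.002]
ft_force: [-0.3, 0.3, 0.2]
opening: 0.419
gripper_force: 0.0
```

Run:
```python
from h import *
go([.5787,.0950,.111]); d=shot('scene','s2'); cv2.imwrite('pics/c4.png',cv2.resize(d['img'][160:310,165:335],None,fx=4,fy=4,interpolation=2)[:,:,::-1])
```

```text
t 8.95 pos [0.577  0.0929 0.1622] yaw_x 96.2 q [ 0.07  0.03  1.86 -0.    1.25 -0.04] op 0.419 f [-0.3  0.3  0.2]
units [0.016 0.017 0.427]
```

View pics/c4.png

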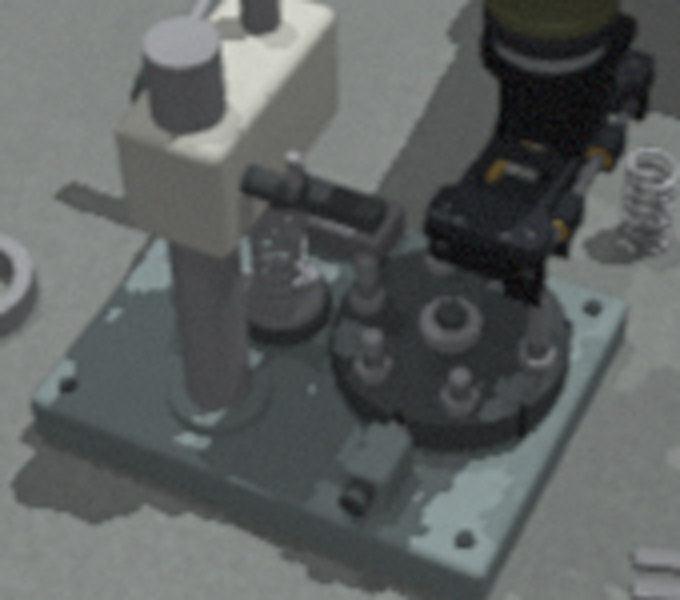

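Two clicks are in: short screws now sit at (372,350) and (460,385), and the tallest is under the fingers. Next is the third click, then straight up.

>>> servo_tool:
  deltas:
    - [0,0,0,0.01,0.01,0.2,42]
    - [0,0,0,0.01,0.01,0.43,42]
    - [0,0,0,0.01,0.01,0.43,42]
    - [0,0,-0.125,0.006,-0.055,0.43,42]
    - [0,0,-0.25,-0.007,-0.12,0.43,42]
    - [0,0,-0.375,-0.028,-0.18,0.43,42]
    - [0,0,-0.5,-0.057,-0.24,0.43,42]
    - [0,0,-0.625,-0.093,-0.295,0.43,42]
    - [0,0,-0.75,-0.136,-0.345,0.43,42]
    - [0,0,-0.875,-0.186,-0.39,0.43,42]
    - [0,0,-1,-0.24,-0.425,0.43,42]
    - [0,0,-1,-0.24,-0.425,0.43,42]
    - [0,0,-1,-0.24,-0.425,0.43,42]

```text
time_s: 10.62
tool_pos: [0.5305, 0.0591, 0.1126]
ee_rot: [0.654, 3.071, 0.001]
ft_force: [-0.3, 0.8, -0.1]
opening: 0.419
gripper_force: 0.0
```

>>> servo_tool:
  deltas:
    - [0,0,0,0,0,-0.25,42]
    - [0,0,0,0,0,-0.5,42]
    - [0,0,0,0,0,-0.75,20]
    - [0,0,0,0,0,-1,0]
    - [0,0,0,0,0,-1,0]

```text
time_s: 11.25
tool_pos: [0.5318, 0.0592, 0.2352]
ee_rot: [0.651, 3.067, 0.002]
ft_force: [1.0, 0.6, 0.0]
opening: 0.157
gripper_force: 0.0
```

>>> servo_tool:
  deltas:
    - [0,0,0,0.33,0,-0.33,0]
    - [0,0,0,0.66,0,-0.66,0]
    - [0,0,0,1,0,-1,0]
    - [0,0,0,1,0,-1,0]

```text
time_s: 11.75
tool_pos: [0.42, 0.1087, 0.3552]
ee_rot: [0.648, 3.067, 0.004]
ft_force: [0.7, -0.5, -0.0]
opening: 0.004
gripper_force: 0.0
```

Run:
```python
from h import *
go([.4687,-.2101,.36]); d=shot('scene','s3'); e=shot('top','t3')
a=cv2.resize(d['img'][170:310,165:335],None,fx=2.6,fy=4,interpolation=2); a=cv2.resize(d['img'][170:310,165:325],(400,350),interpolation=2)
b=cv2.resize(e['img'][125:265,195:355],(400,350),interpolation=2)
cv2.imwrite('pics/c5.png',np.hstack([a,b])[:,:,::-1])
```

```text
t 11.75 pos [0.42   0.1087 0.3552] yaw_x 156.16 q [ 0.13 -0.42  1.92  0.    1.63 -1.03] op 0.004 f [ 0.7 -0.5 -0. ]
units [-1.445 -2.266 -0.04 ]
```

View pics/c5.png

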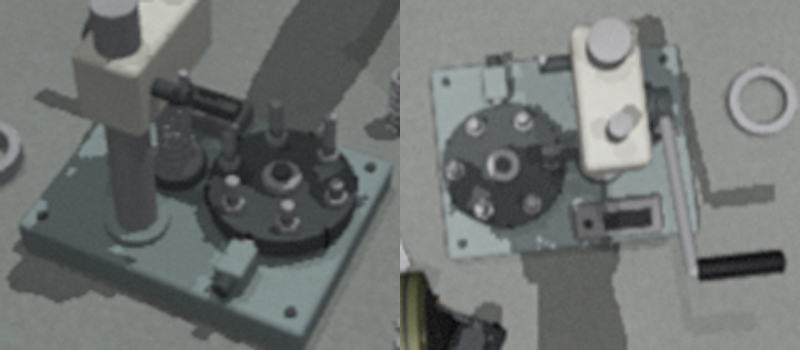

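All three clicks are done. In the scene half the tall screws are at (330,140) and (278,120), and the next, stop3, is at (230,145) under the arm. Now I'll go to the grip with the fingers shut.

>>> servo_tool:
  deltas:
    - [0,0,0,-0.25,-0.35,-0.05,0]
    - [0,0,0,-0.5,-0.7,-0.1,0]
    - [0,0,0,-0.7,-1,-0.15,0]
    - [0,0,0,-0.7,-1,-0.15,0]

```text
time_s: 12.35
tool_pos: [0.4486, -0.0387, 0.3668]
ee_rot: [-0.659, -3.067, 0.001]
ft_force: [1.0, -0.2, -0.1]
opening: 0.009
gripper_force: 0.0
```

>>> servo_tool:
  deltas:
    - [0,0,-0.12,-0.25,-0.35,0,0]
    - [0,0,-0.25,-0.5,-0.7,0,0]
    - [0,0,-0.38,-0.7,-1,0,0]
    - [0,0,-0.5,-0.72,-1,0,0]
    - [0,0,-0.5,-0.72,-1,0,0]

```text
time_s: 12.98
tool_pos: [0.4787, -0.1806, 0.3671]
ee_rot: [0.163, -3.134, -0.004]
ft_force: [-0.1, -0.4, -0.4]
opening: 0.003
gripper_force: 0.0
```

```bash
python3 -c "
from h import *
go([.4687,-.2101,.345])"
```

```text
t 12.975 pos [ 0.4787 -0.1806  0.3671] yaw_x -174.04 q [-0.47 -0.23  1.76  0.    1.62 -2.14] op 0.003 f [-0.1 -0.4 -0.4]
units [ 0.108 -0.236  0.184]
```

>>> servo_tool:
  deltas:
    - [0,0,0,0.05,-0.12,0,0]
    - [0,0,0,0.108,-0.236,0.1,0]
    - [0,0,0,0.108,-0.236,0.18,0]
    - [0,0,0,0.108,-0.236,0.22,0]
    - [0,0,0,0.108,-0.236,0.26,0]
    - [0,0,0,0.108,-0.236,0.29,0]
    - [0,0,0,0.108,-0.236,0.29,0]

```text
time_s: 13.85
tool_pos: [0.4688, -0.2103, 0.3352]
ee_rot: [-0.167, 3.137, -0.0]
ft_force: [-2.1, 1.1, 2.0]
opening: 0.004
gripper_force: 1.1
```

```bash
python3 -c "
from h import *
go([.4687,-.2101,.333]);shot('scene','s4'); d=load('s4'); print(proj(d,[.4687,-.2101,.33]))
cv2.imwrite('pics/c6.png',cv2.resize(d['img'][70:220,160:320],None,fx=4,fy=4,interpolation=2)[:,:,::-1])"
```

```text
t 13.85 pos [ 0.4688 -0.2103  0.3352] yaw_x -173.92 q [-0.53 -0.23  1.81 -0.    1.56 -2.2 ] op 0.004 f [-2.1  1.1  2. ]
units [0.    0.002 0.019]
(np.float64(219.3796056503797), np.float64(110.06479281413017))
```

View pics/c6.png

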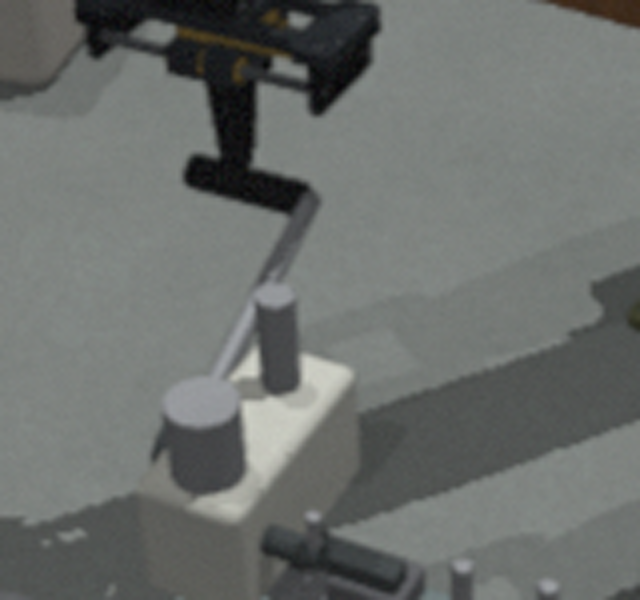

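The fingertips rest on the middle of the black grip at (240,170), with about 2 N. I'll press along the lever's arc.

>>> servo_tool:
  deltas:
    - [0,0,0,0.03,0,0.07,0]
    - [0,0,0,0.055,0,0.15,0]
    - [0,0,0,0.077,0,0.23,0]
    - [0,0,0,0.093,0,0.3,0]
    - [0,0,0,0.107,0,0.38,0]
    - [0,0,0,0.117,0,0.46,0]
    - [0,0,0,0.123,0,0.54,0]
    - [0,0,0,0.125,0,0.617,0]
    - [0,0,0,0.125,0,0.617,0]

```text
time_s: 15.02
tool_pos: [0.4538, -0.212, 0.2599]
ee_rot: [0.166, -3.137, -0.0]
ft_force: [-2.1, -0.9, 4.4]
opening: 0.0
gripper_force: 2.2
```

>>> servo_tool:
  deltas:
    - [0,0,0,-0.002,0,0.08,0]
    - [0,0,0,-0.008,0,0.16,0]
    - [0,0,0,-0.018,0,0.24,0]
    - [0,0,0,-0.032,0,0.315,0]
    - [0,0,0,-0.05,0,0.39,0]
    - [0,0,0,-0.065,0,0.44,0]
    - [0,0,0,-0.08,0,0.49,0]
    - [0,0,0,-0.09,0,0.52,0]
    - [0,0,0,-0.09,0,0.52,0]

```text
time_s: 16.15
tool_pos: [0.4646, -0.2109, 0.1988]
ee_rot: [0.166, -3.137, 0.0]
ft_force: [-5.2, -0.9, 6.0]
opening: 0.003
gripper_force: 3.0
```

```bash
python3 -c "
from h import *
go([.4687,-.2101,.189])"
```

```text
t 16.15 pos [ 0.4646 -0.2109  0.1988] yaw_x -173.92 q [-0.53 -0.17  1.99 -0.    1.33 -2.21] op 0.003 f [-5.2 -0.9  6. ]
units [-0.034  0.003  0.082]
```

>>> servo_tool:
  deltas:
    - [0,0,0,-0.01,0,0.03,0]
    - [0,0,0,-0.02,0,0.06,0]
    - [0,0,0,-0.03,0,0.08,0]
    - [0,0,0,-0.035,0,0.09,0]
    - [0,0,0,-0.035,0,0.1,0]
    - [0,0,0,-0.035,0,0.1,0]
    - [0,0,0,-0.035,0,0.1,0]

```text
time_s: 17.02
tool_pos: [0.4691, -0.2105, 0.1874]
ee_rot: [-0.166, 3.137, -0.0]
ft_force: [-3.1, -0.4, 7.2]
opening: 0.008
gripper_force: 3.4
```

>>> servo_tool:
  deltas:
    - [0,0,0,0,0,0.02,0]
    - [0,0,0,0,0,0.035,0]
    - [0,0,0,0,0,0.035,0]
    - [0,0,0,0,0,0.035,0]

```text
time_s: 17.52
tool_pos: [0.4701, -0.2104, 0.1843]
ee_rot: [-0.166, 3.134, -0.001]
ft_force: [-3.4, 0.7, 9.0]
opening: 0.007
gripper_force: 4.8
```

>>> servo_tool:
  deltas:
    - [0,0,0,0,0,0.025,0]
    - [0,0,0,0,0,0.025,0]
    - [0,0,0,0,0,0.025,0]

```text
time_s: 17.9
tool_pos: [0.4708, -0.2103, 0.1823]
ee_rot: [-0.166, 3.132, -0.001]
ft_force: [-1.2, 2.5, 12.9]
opening: 0.003
gripper_force: 6.1
```

```bash
python3 -c "
from h import *
go([.4687,-.2101,.189])
a=load('s3'); b=shot('scene','s5')
A=a['img'][150:270,170:290];B=b['img'][150:270,170:290]
cv2.imwrite('pics/c7.png',np.hstack([cv2.resize(i,(400,400),interpolation=2) for i in (A,B)])[:,:,::-1])"
```

```text
t 17.9 pos [ 0.4708 -0.2103  0.1823] yaw_x -173.93 q [-0.53 -0.15  1.99  0.    1.29 -2.2 ] op 0.003 f [-1.2  2.5 12.9]
units [ 0.017  0.004 -0.056]
```

View pics/c7.png

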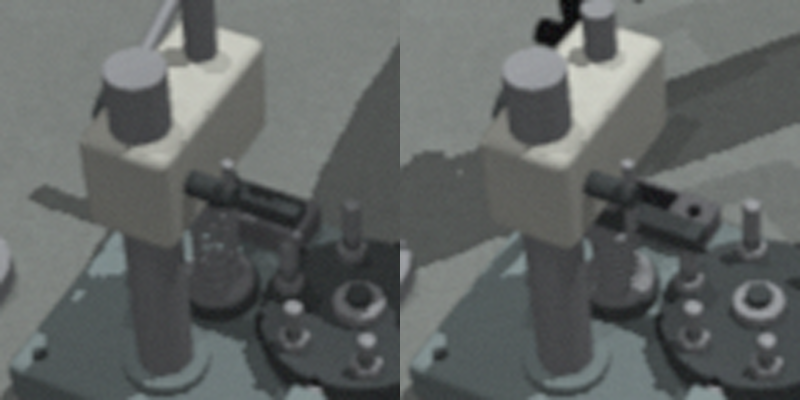

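The right half shows the stop arm lowered onto the screw at (690,260), and the force has risen to 13 N, so it has landed. I'll hold for over 2 s.

>>> servo_tool:
  deltas:
    - [0,0,0,0,0,0,0]
    - [0,0,0,0,0,0,0]
    - [0,0,0,0,0,0,0]
    - [0,0,0,0,0,0,0]
    - [0,0,0,0,0,0,0]
    - [0,0,0,0,0,0,0]
    - [0,0,0,0,0,0,0]
    - [0,0,0,0,0,0,0]
    - [0,0,0,0,0,0,0]
    - [0,0,0,0,0,0,0]
    - [0,0,0,0,0,0,0]
    - [0,0,0,0,0,0,0]
    - [0,0,0,0,0,0,0]
    - [0,0,0,0,0,0,0]
    - [0,0,0,0,0,0,0]
    - [0,0,0,0,0,0,0]
    - [0,0,0,0,0,0,0]
    - [0,0,0,0,0,0,0]

```text
time_s: 20.2
tool_pos: [0.4708, -0.2103, 0.1823]
ee_rot: [-0.166, 3.132, -0.001]
ft_force: [-2.0, 2.6, 12.3]
opening: 0.007
gripper_force: 6.1
```

>>> servo_tool:
  deltas:
    - [0,0,0,0.03,0,-0.06,0]
    - [0,0,0,0.05,0,-0.13,0]
    - [0,0,0,0.067,0,-0.2,0]
    - [0,0,0,0.083,0,-0.27,0]
    - [0,0,0,0.097,0,-0.34,0]
    - [0,0,0,0.108,0,-0.41,0]
    - [0,0,0,0.116,0,-0.48,0]
    - [0,0,0,0.122,0,-0.55,0]
    - [0,0,0,0.125,0,-0.617,0]
    - [0,0,0,0.125,0,-0.66,0]

```text
time_s: 21.45
tool_pos: [0.4549, -0.2119, 0.2596]
ee_rot: [-0.167, 3.134, -0.001]
ft_force: [2.5, 1.1, 3.7]
opening: 0.001
gripper_force: 2.1
```

>>> servo_tool:
  deltas:
    - [0,0,0,-0.002,0,-0.07,0]
    - [0,0,0,-0.008,0,-0.14,0]
    - [0,0,0,-0.016,0,-0.21,0]
    - [0,0,0,-0.025,0,-0.28,0]
    - [0,0,0,-0.038,0,-0.35,0]
    - [0,0,0,-0.053,0,-0.42,0]
    - [0,0,0,-0.07,0,-0.49,0]
    - [0,0,0,-0.09,0,-0.55,0]
    - [0,0,0,-0.11,0,-0.6,0]
    - [0,0,0,-0.12,0,-0.64,0]
    - [0,0,0,-0.12,0,-0.67,0]
    - [0,0,0,-0.12,0,-0.7,0]
    - [0,0,0,-0.12,0,-0.74,0]
    - [0,0,0,-0.12,0,-0.8,0]
    - [0,0,0,-0.12,0,-0.95,0]
    - [0,0,0,-0.12,0,-0.95,0]
    - [0,0,0,-0.12,0,-0.95,0]

```text
time_s: 23.58
tool_pos: [0.4682, -0.2105, 0.3727]
ee_rot: [-0.166, 3.137, -0.0]
ft_force: [-0.6, 0.4, -0.1]
opening: 0.004
gripper_force: 0.0
```

```bash
python3 -c "
from h import *
go([.4687,-.2101,.38])
b=shot('scene','s6'); t=shot('top','t6')
A=b['img'][70:310,160:360]
cv2.imwrite('pics/c8.png',np.hstack([cv2.resize(A,(400,480),interpolation=2),cv2.resize(t['img'][125:275,165:360],(400,480),interpolation=2)])[:,:,::-1])"
```

```text
t 23.575 pos [ 0.4682 -0.2105  0.3727] yaw_x -173.93 q [-0.53 -0.23  1.75  0.    1.62 -2.2 ] op 0.004 f [-0.6  0.4 -0.1]
units [-0.004  0.003 -0.061]
```

View pics/c8.png

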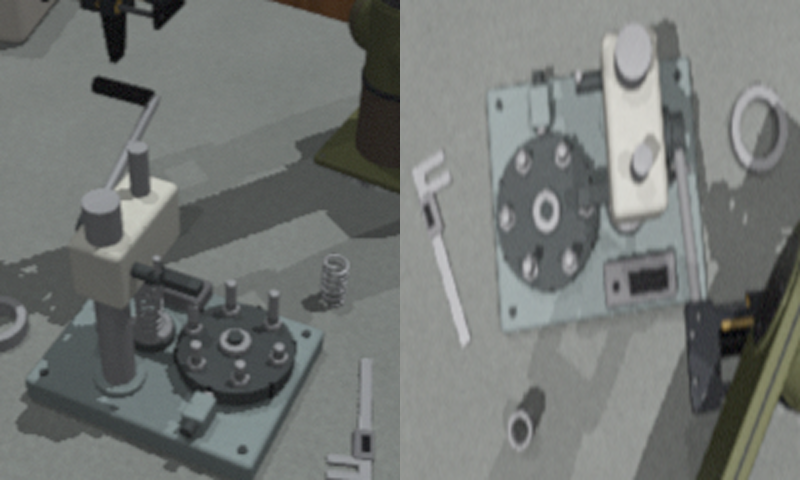

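The lever is fully up with its grip at (122,92), clear of the fingers. The turret is still on stop3, and the spring, ring and caliper haven't moved.

```bash
python3 -c "
from h import *
print(ticket.job_done())"
```

```text
the job is handed in; nothing more can be done
None
```

The job is handed in, with no verdict returned: the turret was turned three clicks to stop3, the lever was held down on that screw for over 2 s and eased back up, and the last pictures show the loose items undisturbed.

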